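Clear the spray gun in its warmer

TASK

Open the gun warmer: raise its lid all the way until its folding stay locks, so that the lid stands up unaided, and never let it slam. Then squeeze the spray gun's trigger fully home against its grip, keep it squeezed for a good second to clear the nozzle, and let it spring back, leaving the lid standing and the things around the warmer undisturbed.

Things in the scene. Friction and masses are not known exactly. Their poses are not given: they have to be found in the camera images.
- warmer: Fixed white flat case, 210 (x) x 360 (y) x 90 mm high, 5 mm walls and floor; origin at the centre of its underside, z up, -x is its front. It stands at varying places and yaws. At the start its see-through lid is shut over the gun inside.
- lid_hinge (a point): Middle of the lid's hinge line, at the warmer's rear top edge: 105 mm behind the warmer's origin (its +x), 95 mm above the table. The hinge line runs along the warmer's y.
- lid_tab (a point): Where to pinch the lid: centre of the black tongue in the middle of the lid's front edge. The tongue is 30 mm wide (warmer y), 14 mm thick, sticks out 60 mm in front of the lid's edge in the lid's plane; this point lies in the lid's plane 250 mm from the hinge line, 40 mm out from the lid's edge, 25 mm short of the tongue's end. The lid is a clear plastic plate in an aluminium frame, 210 x 364 x 6 mm. The point turns with the lid.
- lid (a joint): Lid angle, rad: 0 shut (level), grows as it is raised. About 1.40 at the very top, where the straightened stay stops it; it stands at about 1.35 when the stay is locked. Mass 0.4 to 0.8 kg: held at the tongue about 2 to 4 N lifts it. If let go with the stay unlocked it falls shut.
- stay (a joint): Elbow of the folding stay (two 68 mm links on the warmer's +y flank), rad: 0 folded (lid shut), 2.38 straight, 2.73 locked at its stop. Worked through the lid alone: raise the lid until the straight stay stops it; a weak spring urges the elbow past straight; lower the lid about 0.04 rad and the elbow goes to its stop and carries the lid. Lowered before the stay was straight, it folds.
- gun: Spray gun lying on its side in a cradle inside the warmer, fixed to it, at a varying place and yaw there; origin on the warmer's floor (5 mm above the table) under the grip, z up. Barrel 150 mm long, 30 mm thick, along +y (nozzle at +y) at x = +40 mm; its axis, the grip and the trigger all lie at a height of 50 mm above the origin (55 mm above the table; the warmer's rim is at 90 mm).
- grip: The gun's fixed grip: black bar 95 mm long along x (from x = -57 to +38 mm of its origin), 26 mm wide (y, +-13 mm), 26 mm thick (z, +-13 mm), with a brass stub 14 mm long at its -x end and a narrower (22 mm) support block beneath its -x half; origin 50 mm above the gun's origin, axes as the gun's.
- grip_pad (a point): Back face of the grip opposite the trigger's working part: at (-30, -13, 0) mm in the grip's frame; the face looks to -y.
- trigger_pad (a point): Front face of the trigger, where to press it: at rest at (-30, +40, 0) mm in the grip's frame, looking to +y. The trigger is a steel bar 78 mm long, 10 mm thick (y), 20 mm high (z), beside the grip; it is hinged at (+30, +35) mm of the grip's frame, upright axis, 60 mm from this point. Over trigger and grip the width here is 53 mm at rest and about 37 mm when fully squeezed. The point turns with the trigger.
- trigger (a joint): Trigger angle, rad: 0 at rest, 0.27 fully squeezed against its stop; the press point moves about 16 mm towards the grip (-y). Its spring needs about 5 N at the press point to start and 11 N at the end, and returns it.
- bottle: Bystander: white plastic bottle, 60 mm thick, 150 mm tall, standing; origin under its centre.
- mould: Bystander: clear chocolate mould with dark bonbons, 180 x 110 mm, about 38 mm high with the bonbons, lying; origin under its centre.
- spatula: Bystander: spatula 200 mm long, lying flat, handle to its -x.
- tub: Bystander: round plastic jar, 70 mm thick, 75 mm tall, standing; origin under its centre.

How it is judged:
On the way, in this order (a step that is already met when the one before it is completed fails the run):
1. the lid stands up unaided on its locked stay, with nothing touching the fingers (value of joint stay above 2.55 rad and value of joint lid above 1.25 rad and contact force between the fingers and anything else below 0.2 N), for 0.3 s.
2. the trigger is squeezed fully home against the grip between the fingers and kept there, the lid standing (value of joint trigger above 0.24 rad and contact force between the fingers and grip above 0.5 N and value of joint stay above 2.55 rad), for 0.8 s.
3. the trigger has sprung back (value of joint trigger below 0.04 rad), for 0.2 s.
At the end, for the whole second after the job is handed in: The lid stands still on its locked stay (lid above 1.25 rad, elbow above 2.55 rad) and the trigger is back at rest (below 0.04 rad), after having been held above 0.24 rad, pinched against the grip, for 0.8 s (value of joint stay above 2.55 rad and value of joint lid above 1.25 rad and value of joint trigger below 0.04 rad and velocity of joint lid between -0.1 and 0.1 rad/s); the robot touches nothing.
It fails at once if the lid falls or slams (faster than 2 rad/s downwards) (velocity of joint lid below -2 rad/s).
It fails at once if a bystander is moved by more than 25 mm (distance of any of bottle, mould, spatula, tub from where it was at the start of the episode above 0.025 m).
It also fails if it takes over 56 s, if anything falls off the work surface, if the arm or the gripper's body presses on something with over 40 N, if the wrist force passes 120 N, or if a joint passes its speed limit or range.

ROBOT

A 6-joint arm with a two-finger parallel gripper is mounted at the origin on the work surface. World frame = base frame: x ahead of the robot, y to its left, z up, the work surface at z = 0. Lengths are in m, angles in rad, forces in N, time in s.
With the tool pointing down it reaches from about 0.375 to 0.9 m from the base axis. Payload 3.1 kg.
Tool frame: the origin (TCP) lies at the very end of the fingers, on their centre line; the grasp point (between the pads) lies 19 mm behind it; z points along the fingers, y is the line along which they close (so a half turn about z gives the same grasp; the last joint's range is limited). The gripper opens to 85 mm and grips with 20 to 120 N. Pads are 22 mm wide; open, the fingers measure 114 mm over their backs; the gripper's body (76 mm by 85 mm) begins 54 mm behind the grasp point. The pads swing forward as they close: fully open they stand 13 mm farther back than shut.
Start: joints at [1.089, 0.527, 1.433, -0, 1.181, -0.178], TCP at [0.186, 0.597, 0.231] pointing down, gripper open.
Joint ranges: [-3.08, 3.08], [-0.75, 2.2], [0.22, 2.44], [-1.43, 4.57], [0, 2.65], [-2.85, 2.85]. Speed limits (rad/s): [2.79, 2.79, 3.14, 3.14, 3.14, 3.14].

INTERFACE

Orientations are given as a unit quaternion [x, y, z, w].
In Python, from station import manip gives the robot as it stands.
- The arm moves only by the shell command python3 -m handwheel 'ROWS' [FORCE]. ROWS is JSON, a list of rows, each a list of 7 numbers: the shift along the world's x, y, z in mm, then the turn, a rotation vector about the world's x, y, z in degrees, then the opening, from 0 (shut) to 1 (fully open). A call has exactly 10 rows; each row shifts and turns the commanded pose from where the row before left it; what a row does not reach is not made up. A row lasts 1/8 s, in which the tool goes at most 62.5 mm and 10.7 degrees, less where a joint would pass 70% of its speed; a pose out of reach is approached as far as the arm can. A call is refused whole if a number of a shift passes 62.5 or a number of a turn 10.7, either way. A call with a gripper value outside its range is refused whole. The fingers move at their own pace and stop on an object; FORCE is the grip in N (left out, the last holds). Time passes only in rows, so rows that do not move let the fingers close, or fill a call up. It gives the time, the measured TCP pose, the force, the opening and the grip force at its end, in the units of the state.
- manip.sense(): the state, without advancing time (a new reading comes with each control period).
- manip.snapshot(name): name is "scene" or "top" or "wrist"; returns the picture (480x640x3 uint8, red, green, blue); there is no depth.
- manip.get_calibration(name): a dict with "K" (3x3 intrinsics, pixels), "k1" (the pictures are not rectified: a ray, as slopes to the right and down, at radius r is drawn at 1 + k1 r^2 times it, then the intrinsics apply), "rvec" (rotation vector, rad) and "tvec" (3), from world to camera coordinates, as OpenCV has them. Camera axes: x right, y down, z forward; pixel columns grow to the right and rows downward; lengths in m; the calibration is good to about 2 mm. A picture is of the moment at which its call begins: read the wrist's pose just before it. get_calibration takes no time and is no camera call; for the wrist camera it gives the pose at the moment of the call.
- manip.sign_off(): hands the job in; it is judged then, once.
The state is a dict: "t": time; "q": joint angles; "qd": joint speeds; "tau": joint torques, N m; "tcp_pos": TCP position; "tool_rot": TCP orientation; "force": force on the tool from outside, world axes, zero at the start; "ft_torque": the same for the moment, N m; "finger_gap": opening from 0.0 (shut) to 1.0 (fully open); "gripper_force": force on a finger pad.
Only numpy, scipy, OpenCV 4.12 (cv2) and the standard library are available. Lean on these libraries where they do the work, as an engineer would, in place of code of your own. Each camera call takes 0.05 s, during which the arm holds its last target. There are 200 camera calls.

## Working session

There is one attempt and no reset: what is moved stays moved. The work goes in short steps, Python scripts to look and compute and a shell command to move; the robot and the scene stay as the last step left them, time stands still between calls to the robot, and variables do not carry over. Pictures are saved under pics/ and viewed, at most 15 in all, crops included, and the job is handed in when it is done.

```bash
mkdir -p pics; ls; python3 - <<'E'
from station import manip
import cv2,numpy as np
ims=[]
for n in("scene","top"):
    im=manip.snapshot(n); cv2.imwrite(f"pics/{n}0.png",im[:,:,::-1])
    c=manip.get_calibration(n); R=cv2.Rodrigues(np.array(c["rvec"],float))[0]
    print(n,c["K"],c["k1"],"cam",(-R.T@np.array(c["tvec"])).round(3),R[2].round(2))
s=manip.sense();print(s["t"],s["tcp_pos"],s["tool_rot"],s["force"])
E
```

```text
pics
scene [[434.64998178   0.         324.71172134]
 [  0.         434.64998178 232.49217936]
 [  0.           0.           1.        ]] -0.08722813858601744 cam [1.156 0.473 1.04 ] [-0.51 -0.4  -0.76]
top [[571.3813865   0.        318.4896984]
 [  0.        571.3813865 230.8925312]
 [  0.          0.          1.       ]] -0.03132508939258454 cam [0.357 0.014 1.412] [ 0.13 -0.02 -0.99]
0.1 [0.18603726 0.59601406 0.23042889] [ 1.50811508e-01  9.88562062e-01 -9.18469605e-04 -3.07058424e-04] [ 0.42048796  0.17454608 -0.3670045 ]
```

View pics/scene0.png

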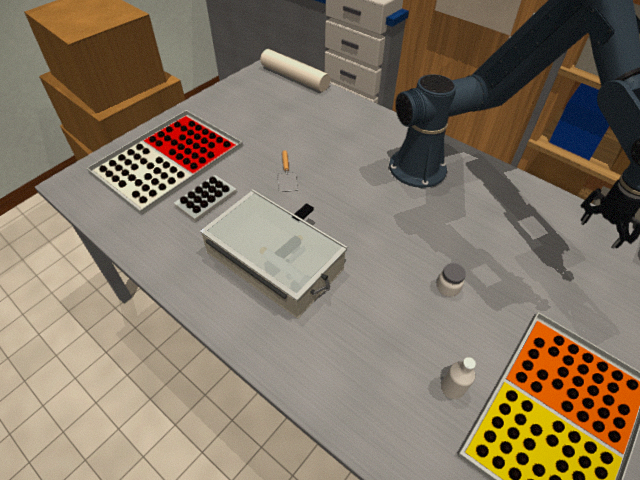

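View pics/top0.png

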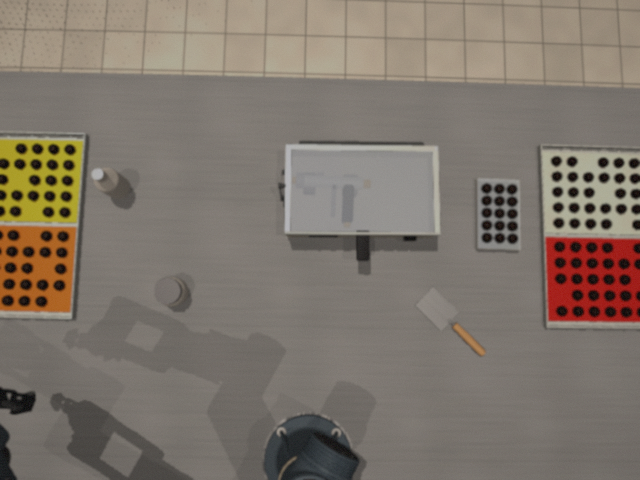

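The scene view shows the warmer with its black tongue at about (304,212). In the top view the lid spans (285–440, 145–236), the tongue is near (363,246), the grip near (348,203) and the trigger near (334,200). Next I measure these.

```bash
cat > h.py <<'E'
import cv2,numpy as np
def cal(c):
    R=cv2.Rodrigues(np.array(c["rvec"],float))[0]; return np.array(c["K"]),c["k1"],R,np.array(c["tvec"],float).ravel()
def ray(c,uv):
    K,k1,R,t=cal(c); d=np.linalg.solve(K,[uv[0],uv[1],1.])[:2]; x=d.copy()
    for _ in range(20): x=d/(1+k1*(x@x))
    return -R.T@t, R.T@np.r_[x,1]
def plane(c,uv,z):
    o,d=ray(c,uv); return o+d*(z-o[2])/d[2]
def tri(obs):
    A=np.zeros((3,3));b=np.zeros(3);L=[]
    for c,uv in obs:
        o,d=ray(c,uv);d=d/np.linalg.norm(d);P=np.eye(3)-np.outer(d,d);A+=P;b+=P@o;L.append((o,P))
    p=np.linalg.solve(A,b); return p,[round(1000*np.linalg.norm(P@(p-o)),1) for o,P in L]
def proj(c,p):
    K,k1,R,t=cal(c); q=R@p+t; x=q[:2]/q[2]; x=x*(1+k1*(x@x)); return K[:2,:2]@x+K[:2,2]
E
python3 - <<'E'
from h import *
from station import manip
a=cv2.imread("pics/top0.png")[130:275,270:455]; b=cv2.imread("pics/scene0.png")[180:310,190:360]
a=cv2.resize(a,None,fx=4,fy=4,interpolation=cv2.INTER_CUBIC);b=cv2.resize(b,None,fx=4,fy=4,interpolation=cv2.INTER_CUBIC)
cv2.imwrite("pics/top_c.png",a);cv2.imwrite("pics/scene_c.png",b)
for n,x0,y0,x1,y1 in(("top",340,225,385,275),("scene",285,195,325,230)):
    im=cv2.imread(f"pics/{n}0.png")[y0:y1,x0:x1]; m=(im.max(2)<60).astype(np.uint8)
    k,l,st,ce=cv2.connectedComponentsWithStats(m)
    for i in range(1,k):
        if st[i,4]>20:
            r=cv2.minAreaRect(np.argwhere(l==i)[:,::-1].astype(np.float32)+[x0,y0]); print(n,st[i,4],(ce[i]+[x0,y0]).round(1),cv2.boxPoints(r).round(1).tolist())
E
```

```text
Traceback (most recent call last):
cv2.error: OpenCV(4.12.0) /io/opencv/modules/imgproc/src/convhull.cpp:143: error: (-215:Assertion failed) total >= 0 && (depth == CV_32F || depth == CV_32S) in function 'convexHull'
```

View pics/top_c.png

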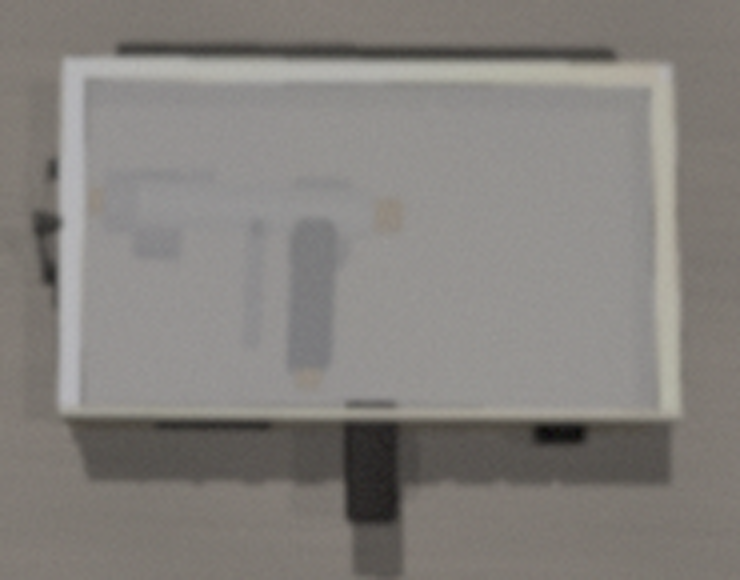

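View pics/scene_c.png

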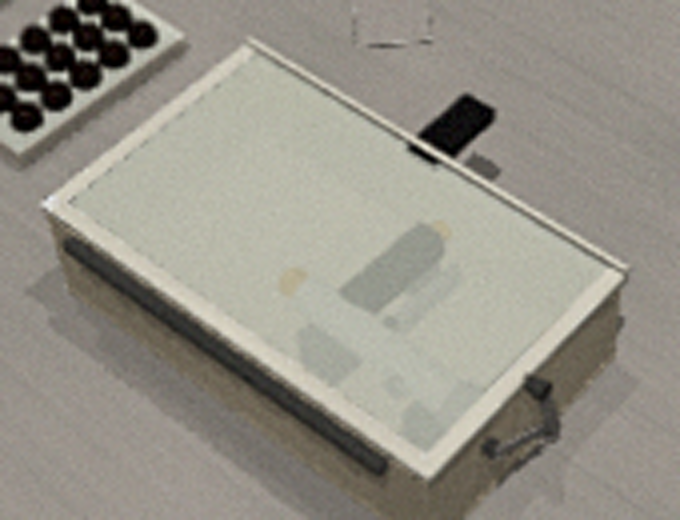

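Top crop: lid corners are (62,58), (673,64), (681,416) and (58,413), tongue tip (372,521). Scene crop: lid corners are (627,268), (250,40), (45,205) and (430,478), tongue tip (481,104).

```bash
python3 - <<'E'
from h import *
from station import manip
T,S=manip.get_calibration("top"),manip.get_calibration("scene")
ut=lambda p:((np.array(p)+.5)/4-.5+[270,130]); us=lambda p:((np.array(p)+.5)/4-.5+[190,180])
P={}
for n,a,b in(("fL",(58,413),(627,268)),("fR",(681,416),(250,40)),("rR",(673,64),(45,205)),("rL",(62,58),(430,478)),("tip",(372,521),(481,104))):
    P[n],e=tri([(T,ut(a)),(S,us(b))]); print(n,P[n].round(4),e, plane(T,ut(a),.098).round(4),plane(S,us(b),.098).round(4))
d=lambda a,b:np.linalg.norm(P[a]-P[b]).round(4)
print(d("fL","fR"),d("rL","rR"),d("fL","rL"),d("fR","rR"))
for a,b in(("fL","fR"),("rL","rR")):
    v=P[a]-P[b]; print("yaw",np.degrees(np.arctan2(-v[0],v[1])))
h=(P["rL"]+P["rR"])/2; v=P["tip"]-h; print("hinge mid",h,"to tip",np.linalg.norm(v[:2]),np.degrees(np.arctan2(-v[1],-v[0])))
for z in(.05,.06): print("gripend",plane(T,ut((308,390)),z),"gripmid",plane(T,ut((311,295)),z))
s=manip.sense();print(s["t"])
E
```

```text
fL [0.5257 0.0659 0.1051] [np.float64(0.8), np.float64(0.8)] [0.5262 0.0668 0.098 ] [0.5212 0.0621 0.098 ]
fR [ 0.531  -0.2947  0.1038] [np.float64(0.0), np.float64(0.0)] [ 0.5318 -0.2961  0.098 ] [ 0.5271 -0.2995  0.098 ]
rR [ 0.7419 -0.2924  0.0997] [np.float64(1.2), np.float64(1.2)] [ 0.7432 -0.2938  0.098 ] [ 0.7407 -0.2925  0.098 ]
rL [0.7371 0.0696 0.1011] [np.float64(0.1), np.float64(0.1)] [0.738  0.0698 0.098 ] [0.7358 0.0683 0.098 ]
tip [ 0.4669 -0.1157  0.1002] [np.float64(0.1), np.float64(0.1)] [ 0.467  -0.1158  0.098 ] [ 0.4653 -0.1171  0.098 ]
0.3606 0.3621 0.2115 0.211
yaw 0.8461430556726589
yaw 0.7585473580185876
hinge mid [ 0.73952755 -0.11137779  0.10036023] to tip 0.2727084219659255 0.9007496085400545
gripend [ 0.54936415 -0.08134442  0.05      ] gripmid [ 0.60752185 -0.0825411   0.05      ]
gripend [ 0.5479547  -0.08064395  0.06      ] gripmid [ 0.60568537 -0.08183184  0.06      ]
0.1
```

Sizes fit (212 x 361 mm, tip 273 mm from the hinge, top at about 0.10 m), so the yaw is about 0.85°. The tab is at (0.4905, -0.1155, 0.095). I will hold the tongue by its sides with the tool pointing down.

```bash
python3 -m handwheel '[[40,-40,0,0,0,1.3,1],[40,-40,0,0,0,1.3,1],[40,-40,0,0,0,1.3,1],[40,-40,0,0,0,1.3,1],[40,-40,0,0,0,1.3,1],[40,-40,0,0,0,1.3,1],[8,-59,0,0,0,1.3,1],[8,-59,0,0,0,1.3,1],[8,-59,0,0,0,1.3,1],[8,-59,0,0,0,1.3,1]]' 30
python3 -m handwheel '[[8,-59,0,0,0,1.3,1],[8,-59,0,0,0,1.3,1],[8,-59,0,0,0,1.3,1],[8,-59,0,0,0,1.3,1],[0,0,0,0,0,0,1],[0,0,0,0,0,0,1],[0,0,0,0,0,0,1],[0,0,0,0,0,0,1],[0,0,0,0,0,0,1],[0,0,0,0,0,0,1]]'
python3 - <<'E'
from h import *
from station import manip
s=manip.sense();c=manip.get_calibration("wrist");im=manip.snapshot("wrist");cv2.imwrite("pics/w1.png",im[:,:,::-1])
from scipy.spatial.transform import Rotation as Ro
R=Ro.from_quat(s["tool_rot"]).as_matrix();print(s["t"],s["tcp_pos"],R.round(3),s["force"])
print("tab proj",proj(c,np.array([.4905,-.1155,.102])))
E
```

```text
t: 1.35
tcp_pos: [0.4582, 0.1187, 0.2311]
tool_rot: [0.037, 0.999, -0.0, -0.0]
force: [1.0, -0.1, -0.4]
finger_gap: 1.0
gripper_force: 0.0
t: 2.6
tcp_pos: [0.4904, -0.115, 0.2314]
tool_rot: [-0.008, 1.0, -0.0, 0.0]
force: [-0.1, 0.1, 0.3]
finger_gap: 1.0
gripper_force: 0.0
2.6 [ 0.49039431 -0.11496949  0.23139971] [[-1.    -0.016  0.   ]
 [-0.016  1.    -0.   ]
 [-0.    -0.    -1.   ]] [-0.09540883  0.10430929  0.2689157 ]
tab proj [323.54011166 226.47636094]
```

View pics/w1.png

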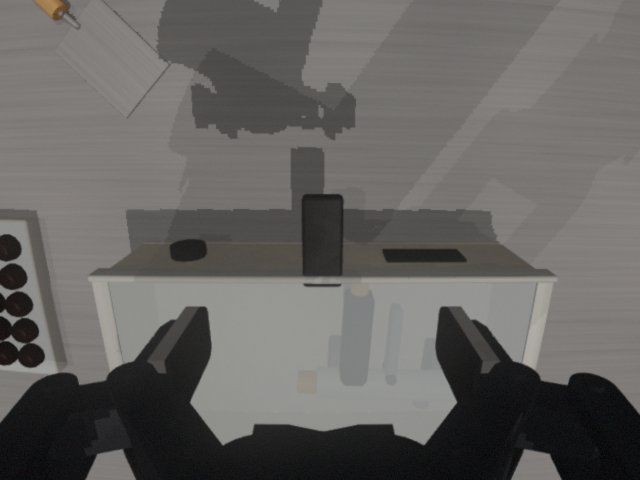

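The wrist view shows the tongue at columns 303–343 and rows 195–275. My tab estimate projects to (323.5, 226), which agrees. I descend and pinch.

```bash
python3 -m handwheel '[[0,0,-40,0,0,0,1],[0,0,-40,0,0,0,1],[0,0,-40,0,0,0,1],[0,0,-25,0,0,0,1],[0,0,-12,0,0,0,1],[0,0,0,0,0,0,0.4],[0,0,0,0,0,0,0.2],[0,0,0,0,0,0,0.2],[0,0,0,0,0,0,0.2],[0,0,0,0,0,0,0.2]]' 30
python3 -m handwheel '[[0,0,0,0,0,0,0.2],[0,0,0,0,0,0,0.2],[0,0,5,0,0,0,0.2],[0,0,5,0,0,0,0.2],[0,0,5,0,0,0,0.2],[1,0,5,0,0,0,0.2],[0,0,0,0,0,0,0.2],[0,0,0,0,0,0,0.2],[0,0,0,0,0,0,0.2],[0,0,0,0,0,0,0.2]]'
```

```text
t: 3.9
tcp_pos: [0.491, -0.1156, 0.0754]
tool_rot: [-0.007, 1.0, -0.0, 0.001]
force: [0.0, 0.8, 6.8]
finger_gap: 0.347
gripper_force: 33.0
t: 5.15
tcp_pos: [0.4915, -0.1156, 0.0943]
tool_rot: [-0.007, 1.0, -0.0, 0.0]
force: [3.9, -1.1, -2.4]
finger_gap: 0.345
gripper_force: 31.7
```

```bash
python3 -m handwheel '[[2.4,0,19.8,0,0,0,0.2],[4,0,19.6,0,0,0,0.2],[5.5,0.1,19.2,0,0,0,0.2],[7,0.1,18.8,0,0,0,0.2],[8.6,0.1,18,0,0,0,0.2],[9.9,0.2,17.4,0,0,0,0.2],[11.3,0.2,16.5,0,0,0,0.2],[12.6,0.2,15.5,0,0,0,0.2],[13.7,0.2,14.5,0,0,0,0.2],[14.9,0.2,13.4,0,0,0,0.2]]'
```

```text
t: 6.4
tcp_pos: [0.5774, -0.1144, 0.2661]
tool_rot: [-0.008, 1.0, 0.0, -0.005]
force: [-1.8, -2.9, -2.6]
finger_gap: 0.343
gripper_force: 34.6
```

```bash
python3 -m handwheel '[[15.9,0.2,12.1,0,0,0,0.2],[16.8,0.2,10.8,0,0,0,0.2],[17.7,0.3,9.4,0,0,0,0.2],[18.3,0.3,8,0,0,0,0.2],[18.9,0.3,6.5,0,0,0,0.2],[9.7,0.1,2.7,0,0,0,0.2],[4.8,0.1,1.2,0,0,0,0.2],[0,0,0,0,0,0,0.2],[0,0,0,0,0,0,0.2],[0,0,0,0,0,0,0.2]]'
python3 - <<'E'
from h import *
from station import manip
c=manip.get_calibration("wrist")
a=manip.snapshot("scene")[:,:,::-1][100:340,160:480]
cv2.imwrite("pics/s2.png",cv2.resize(a,None,fx=2.4,fy=2.4,interpolation=cv2.INTER_CUBIC))
E
```

```text
t: 7.65
tcp_pos: [0.6817, -0.1129, 0.3183]
tool_rot: [-0.007, 1.0, -0.0, -0.002]
force: [-2.4, -0.8, 4.2]
finger_gap: 0.346
gripper_force: 38.4
```

View pics/s2.png

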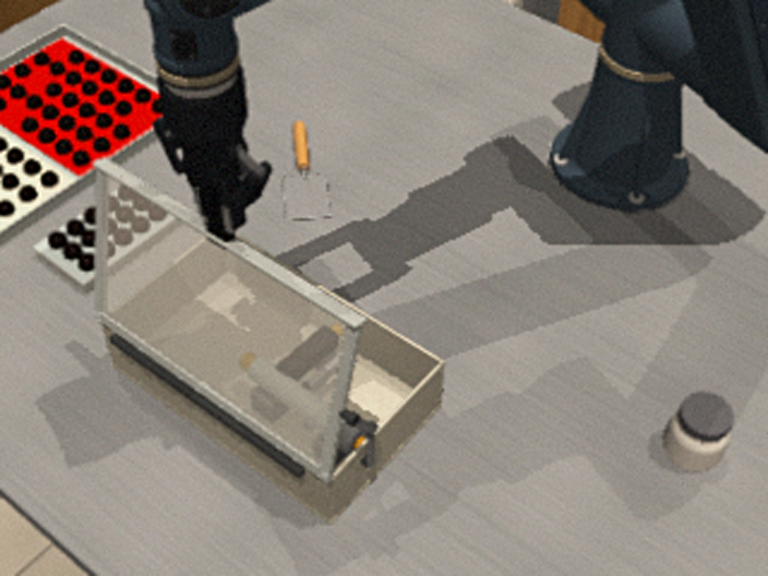

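The lid is up and held, at about 1.33 rad. I push it gently on to the stay's stop and watch the force.

```bash
python3 -m handwheel '[[4,0,1,0,0,0,0.2],[4,0.1,1,0,0,0,0.2],[4,0,0.8,0,0,0,0.2],[4,0.1,0.6,0,0,0,0.2],[3,0,0.4,0,0,0,0.2],[0,0,0,0,0,0,0.2],[0,0,0,0,0,0,0.2],[0,0,0,0,0,0,0.2],[0,0,0,0,0,0,0.2],[0,0,0,0,0,0,0.2]]'
```

```text
t: 8.95
tcp_pos: [0.7017, -0.1126, 0.3222]
tool_rot: [-0.007, 1.0, -0.0, -0.001]
force: [-1.9, -1.1, 5.1]
finger_gap: 0.344
gripper_force: 38.9
```

```bash
python3 -m handwheel '[[2,0,0.3,0,0,0,0.2],[2,0,0.3,0,0,0,0.2],[2,0,0.3,0,0,0,0.2],[0,0,0,0,0,0,0.2],[0,0,0,0,0,0,0.2],[0,0,0,0,0,0,0.2],[0,0,0,0,0,0,0.2],[0,0,0,0,0,0,0.2],[0,0,0,0,0,0,0.2],[0,0,0,0,0,0,0.2]]'
python3 - <<'E'
from h import *
from station import manip
a=manip.snapshot("scene")[:,:,::-1][220:320,250:370]
cv2.imwrite("pics/s3.png",cv2.resize(a,None,fx=5,fy=5,interpolation=cv2.INTER_CUBIC))
E
```

```text
t: 10.2
tcp_pos: [0.7062, -0.1125, 0.3229]
tool_rot: [-0.007, 1.0, -0.0, -0.003]
force: [-5.4, -1.6, 6.7]
finger_gap: 0.345
gripper_force: 39.1
```

View pics/s3.png

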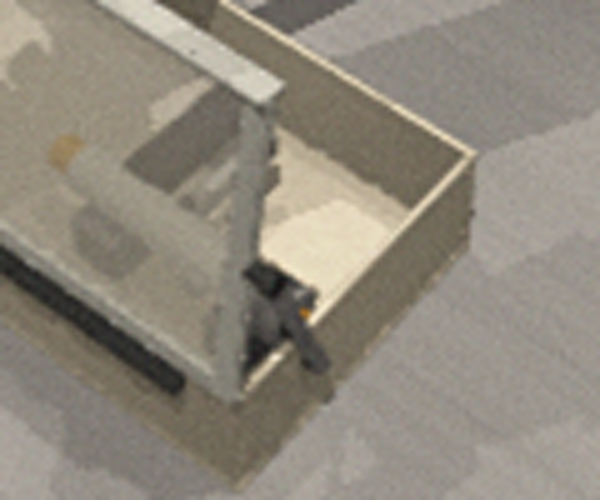

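The force is rising, so the stay is near its stop. One more push to confirm.

```bash
python3 -m handwheel '[[2,0,0.2,0,0,0,0.2],[2,0,0.2,0,0,0,0.2],[0,0,0,0,0,0,0.2],[0,0,0,0,0,0,0.2],[0,0,0,0,0,0,0.2],[0,0,0,0,0,0,0.2],[0,0,0,0,0,0,0.2],[0,0,0,0,0,0,0.2],[0,0,0,0,0,0,0.2],[0,0,0,0,0,0,0.2]]'
```

```text
t: 11.5
tcp_pos: [0.7081, -0.1124, 0.3231]
tool_rot: [-0.007, 1.0, 0.0, -0.005]
force: [-10.7, -1.0, 7.4]
finger_gap: 0.344
gripper_force: 39.2
```

That is a firm stop. I lower the lid gently to about 0.05 rad below it.

```bash
python3 -m handwheel '[[-3,0,-0.4,0,0,0,0.2],[-2,0,-0.3,0,0,0,0.2],[-2,0,-0.3,0,0,0,0.2],[-2,0,-0.4,0,0,0,0.2],[-2,0,-0.4,0,0,0,0.2],[-2,0,-0.4,0,0,0,0.2],[0,0,0,0,0,0,0.2],[0,0,0,0,0,0,0.2],[0,0,0,0,0,0,0.2],[0,0,0,0,0,0,0.2]]'
python3 -m handwheel '[[-2,0,-0.4,0,0,0,0.2],[-2,0,-0.4,0,0,0,0.2],[-1,0,-0.2,0,0,0,0.2],[0,0,0,0,0,0,0.2],[0,0,0,0,0,0,0.2],[0,0,0,0,0,0,0.2],[0,0,0,0,0,0,0.2],[0,0,0,0,0,0,0.2],[0,0,0,0,0,0,0.2],[0,0,0,0,0,0,0.2]]'
```

```text
t: 12.75
tcp_pos: [0.7003, -0.1126, 0.3218]
tool_rot: [-0.007, 1.0, -0.0, 0.002]
force: [-1.1, -1.9, 5.6]
finger_gap: 0.342
gripper_force: 38.7
t: 14.0
tcp_pos: [0.6953, -0.1127, 0.3208]
tool_rot: [-0.007, 1.0, -0.0, 0.002]
force: [-1.2, -1.0, 5.0]
finger_gap: 0.348
gripper_force: 38.5
```

```bash
python3 -m handwheel '[[-1,0,-0.2,0,0,0,0.2],[-1,0,-0.2,0,0,0,0.2],[-1,0,-0.3,0,0,0,0.2],[-1,0,-0.3,0,0,0,0.2],[0,0,0,0,0,0,0.2],[0,0,0,0,0,0,0.2],[0,0,0,0,0,0,0.2],[0,0,0,0,0,0,0.2],[0,0,0,0,0,0,0.2],[0,0,0,0,0,0,0.2]]'
python3 - <<'E'
from h import *
from station import manip
a=manip.snapshot("scene")[:,:,::-1][220:320,250:370]
cv2.imwrite("pics/s4.png",cv2.resize(a,None,fx=5,fy=5,interpolation=cv2.INTER_CUBIC))
E
```

```text
t: 15.25
tcp_pos: [0.693, -0.1128, 0.3203]
tool_rot: [-0.007, 1.0, -0.001, 0.004]
force: [2.2, -1.3, 5.9]
finger_gap: 0.344
gripper_force: 38.6
```

View pics/s4.png

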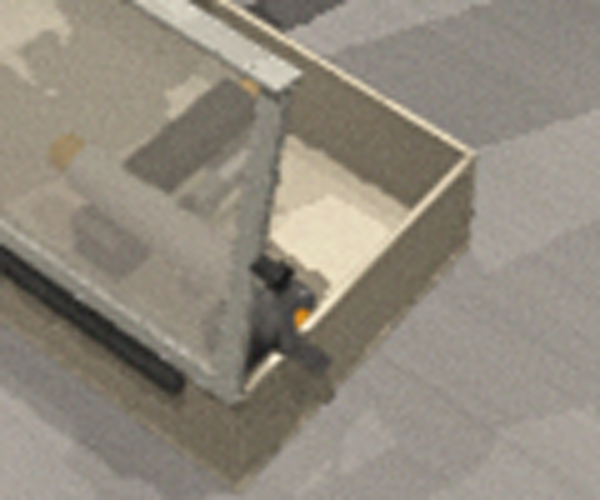

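The force flipped sign and the lid resists being lowered, so the stay is carrying it. I relieve the load, release and rise.

```bash
python3 -m handwheel '[[1,0,0.2,0,0,0,0.2],[0,0,0,0,0,0,0.38],[0,0,0,0,0,0,0.45],[0,0,0,0,0,0,0.6],[0,0,0,0,0,0,0.8],[0,0,0,0,0,0,0.8],[0,0,0,0,0,0,0.8],[0,0,0,0,0,0,0.8],[0,0,0,0,0,0,0.8],[0,0,0,0,0,0,0.8]]'
python3 -m handwheel '[[0,0,20,0,0,0,1],[0,0,30,0,0,0,1],[0,0,40,0,0,0,1],[-30,10,10,0,0,0,1],[-40,10,0,0,0,0,1],[-40,10,0,0,0,0,1],[-30,4,0,0,0,0,1],[0,0,0,0,0,0,1],[0,0,0,0,0,0,1],[0,0,0,0,0,0,1]]' 60
python3 - <<'E'
from h import *
from station import manip
s=manip.sense();c=manip.get_calibration("wrist");np.save("pics/cw3.npy",c,allow_pickle=True)
cv2.imwrite("pics/w3.png",manip.snapshot("wrist")[:,:,::-1]);cv2.imwrite("pics/s5.png",manip.snapshot("scene")[:,:,::-1])
print(s["tcp_pos"],s["force"])
E
```

```text
t: 16.55
tcp_pos: [0.6913, -0.1125, 0.3188]
tool_rot: [-0.007, 1.0, -0.0, 0.0]
force: [0.2, 0.6, 0.2]
finger_gap: 0.799
gripper_force: 0.0
t: 17.8
tcp_pos: [0.5524, -0.0788, 0.4185]
tool_rot: [-0.007, 1.0, -0.0, 0.0]
force: [0.1, 0.4, 0.5]
finger_gap: 1.001
gripper_force: 0.0
[ 0.5523851  -0.07878449  0.41852204] [0.12906311 0.38162065 0.47954355]
```

View pics/w3.png

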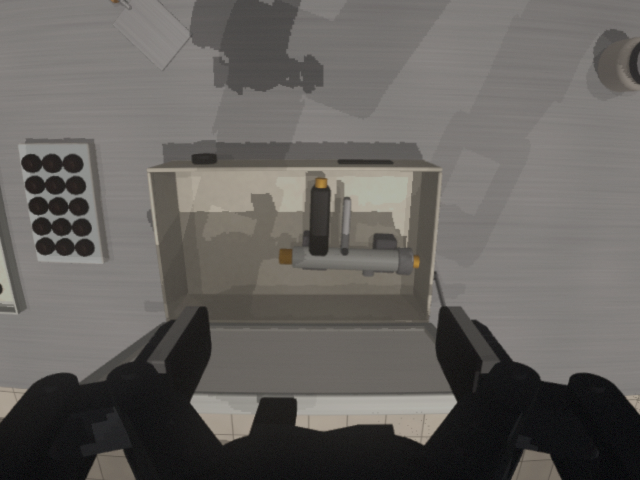

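The lid stands. The wrist view shows the open case with the black grip at (320,185–252), its brass stub at (321,183) and the steel trigger at (346,197–248). I take a second wrist view from a lower, shifted place and triangulate.

```bash
python3 -m handwheel '[[-10,-25,-30,0,0,0,1],[-10,-25,-30,0,0,0,1],[-10,-25,-30,0,0,0,1],[-5,-15,-30,0,0,0,1],[0,0,-15,0,0,0,1],[0,0,0,0,0,0,1],[0,0,0,0,0,0,1],[0,0,0,0,0,0,1],[0,0,0,0,0,0,1],[0,0,0,0,0,0,1]]'
cat > g.py <<'E'
from h import *
def grip(im,roi):
    x0,y0,x1,y1=roi; b=im[y0:y1,x0:x1]; hsv=cv2.cvtColor(b,cv2.COLOR_BGR2HSV)
    out={}
    for n,m in(("grip",b.max(2)<50),("brass",(hsv[...,1]>150)&(hsv[...,2]>90))):
        k,l,st,ce=cv2.connectedComponentsWithStats(cv2.morphologyEx(m.astype(np.uint8),cv2.MORPH_CLOSE,np.ones((3,3))))
        for i in range(1,k):
            if st[i,4]>30:
                r=cv2.minAreaRect((np.argwhere(l==i)[:,::-1]+[x0,y0]).astype(np.float32)); print(n,st[i].tolist(),(ce[i]+[x0,y0]).round(1),[round(v,1) for v in(*r[0],*r[1],r[2])])
E
python3 - <<'E'
from g import *
from station import manip
s=manip.sense();c=manip.get_calibration("wrist");np.save("pics/cw4.npy",c,allow_pickle=True)
im=manip.snapshot("wrist")[:,:,::-1];cv2.imwrite("pics/w4.png",im);im=im.copy()
c3=np.load("pics/cw3.npy",allow_pickle=True).item()
G=np.array([.59,-.0815,.068]);p=proj(c,G);print(p,proj(c3,G),s["t"],s["tcp_pos"])
x,y=p.astype(int);x0,y0=max(x-90,0),max(y-110,0)
grip(cv2.imread("pics/w3.png"),(300,172,365,256));print();grip(im,(x0,y0,x+120,min(y+110,480)))
cv2.imwrite("pics/w4c.png",cv2.resize(im[y0:y+110,x0:x+120],None,fx=2.5,fy=2.5,interpolation=cv2.INTER_CUBIC));print(x0,y0)
E
```

```text
t: 19.15
tcp_pos: [0.5165, -0.1683, 0.2842]
tool_rot: [-0.008, 1.0, -0.0, 0.0]
force: [-0.5, -0.0, -0.8]
finger_gap: 1.004
gripper_force: 0.0
[410.35114406 275.65529897] [321.28705481 208.97299262] 19.15 [ 0.51650074 -0.16831401  0.28423954]
grip [11, 16, 18, 20, 50] [317.6 192.6] [315.5, 194.0, 12.0, 24.7, 45.0]
grip [9, 38, 20, 46, 442] [317.3 241.4] [318.4, 232.8, 18.8, 45.0, 2.5]
brass [17, 7, 9, 9, 73] [321.  183.1] [321.0, 183.0, 8.0, 8.0, 90.0]

grip [108, 45, 76, 8, 540] [464.2 213.6] [465.5, 213.5, 75.0, 7.0, 0.0]
grip [67, 79, 35, 88, 1364] [401.9 295.8] [404.0, 288.2, 28.2, 87.0, 6.0]
grip [111, 142, 99, 78, 3841] [473.  356.1] [480.0, 345.5, 77.0, 98.0, 90.0]
brass [83, 72, 14, 12, 132] [410.3 242.9] [409.5, 242.5, 11.0, 13.0, 90.0]
brass [31, 158, 17, 18, 248] [358.7 331.8] [358.9, 331.4, 15.9, 16.5, 5.7]
brass [201, 164, 5, 14, 43] [522.9 335. ] [523.2, 335.3, 13.0, 3.6, 84.8]
320 165
```

View pics/w4c.png

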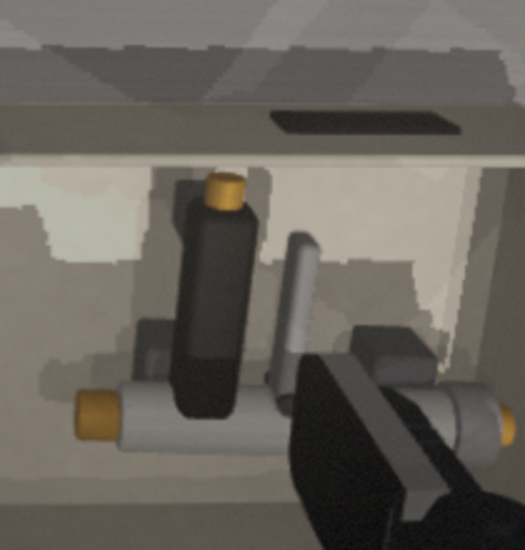

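The second view shows the stub at (410,243), the grip at (402,290), the trigger tip near (441,259) and the barrel ends at (359,332) and (523,335).

```bash
python3 - <<'E'
from g import *
c3=np.load("pics/cw3.npy",allow_pickle=True).item();c4=np.load("pics/cw4.npy",allow_pickle=True).item()
grip(cv2.imread("pics/w3.png"),(270,245,430,275))
im=cv2.imread("pics/w3.png")[165:280,270:430];cv2.imwrite("pics/w3c.png",cv2.resize(im,None,fx=5,fy=5,interpolation=cv2.INTER_CUBIC))
for n,a,b in(("stub",(321,183.1),(410.3,242.9)),("trigtip",(347,197.5),(441.2,259)),("tail",(286,257),(358.7,331.8)),("nozzle",(416.5,262),(522.9,335))):
    p,e=tri([(c3,a),(c4,b)]);print(n,p.round(4),e,plane(c3,a,.06).round(4),plane(c4,b,.06).round(4))
U=lambda x,y:((x+.5)/2.5-.5+320,(y+.5)/2.5-.5+165)
for uv in((190,210),(257,215),(237,410),(175,395),(225,205),(207,415)): print(uv,plane(c4,U(*uv),.068).round(4),plane(c4,U(*uv),.055).round(4))
o,_=ray(c4,(320,240));print(o)
E
```

```text
grip [39, 0, 19, 10, 171] [318.3 249.2] [318.0, 249.5, 9.0, 18.0, 90.0]
brass [11, 7, 9, 11, 74] [285.2 257.2] [285.0, 257.0, 10.0, 8.0, 90.0]
brass [144, 12, 5, 10, 43] [416.1 261.9] [416.0, 261.5, 9.0, 4.0, 90.0]
stub [ 0.5579 -0.0825  0.0607] [np.float64(0.3), np.float64(0.3)] [ 0.5578 -0.0823  0.06  ] [ 0.5584 -0.0825  0.06  ]
trigtip [ 0.5771 -0.0479  0.0543] [np.float64(0.1), np.float64(0.1)] [ 0.5761 -0.0483  0.06  ] [ 0.5749 -0.0497  0.06  ]
tail [ 0.6605 -0.129   0.0568] [np.float64(0.0), np.float64(0.0)] [ 0.6593 -0.1287  0.06  ] [ 0.6586 -0.1293  0.06  ]
nozzle [0.6625 0.0501 0.0619] [np.float64(1.1), np.float64(1.1)] [0.6642 0.05   0.06  ] [0.6625 0.0518 0.06  ]
(190, 210) [ 0.562  -0.0982  0.068 ] [ 0.5663 -0.0956  0.055 ]
(257, 215) [ 0.5636 -0.0717  0.068 ] [ 0.5681 -0.0682  0.055 ]
(237, 410) [ 0.6497 -0.072   0.068 ] [ 0.6572 -0.0684  0.055 ]
(175, 395) [ 0.6428 -0.0985  0.068 ] [ 0.6501 -0.0959  0.055 ]
(225, 205) [ 0.5597 -0.0846  0.068 ] [ 0.564  -0.0815  0.055 ]
(207, 415) [ 0.6522 -0.0844  0.068 ] [ 0.6598 -0.0813  0.055 ]
[ 0.44144806 -0.17019136  0.42806868]
```

View pics/w3c.png

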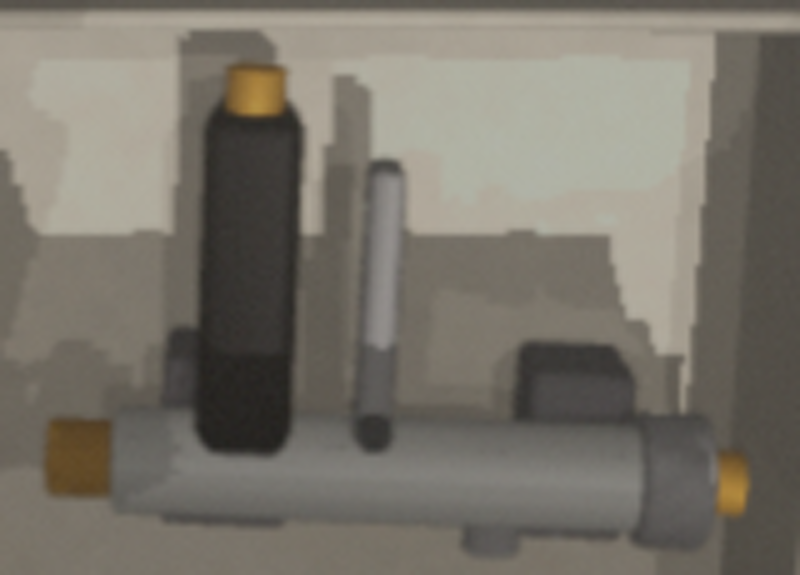

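Heights agree (0.054–0.061 m) and the grip measures 26 mm wide and 92 mm long. The squeeze centre is at about (0.589, -0.078) and the gun's yaw is about -1°. I descend with the fingers open.

```bash
python3 -m handwheel '[[18,22.5,-30,0,0,-0.5,1],[18,22.5,-30,0,0,-0.5,1],[18,22.5,-30,0,0,-0.5,1],[18.5,22.8,-30,0,0,-0.4,1],[0,0,-20,0,0,0,1],[0,0,0,0,0,0,1],[0,0,0,0,0,0,1],[0,0,0,0,0,0,1],[0,0,0,0,0,0,1],[0,0,0,0,0,0,1]]' 60
python3 - <<'E'
from h import *
from station import manip
s=manip.sense();im=manip.snapshot("wrist")[:,:,::-1];cv2.imwrite("pics/w5.png",im)
print(s["t"],s["tcp_pos"],s["force"])
E
```

```text
t: 20.45
tcp_pos: [0.589, -0.0784, 0.1444]
tool_rot: [0.009, 1.0, -0.0, 0.0]
force: [-0.5, -0.5, 0.6]
finger_gap: 0.997
gripper_force: 0.0
20.45 [ 0.58898078 -0.07840129  0.14438383] [-0.53362602 -0.49577104  0.60051022]
```

View pics/w5.png

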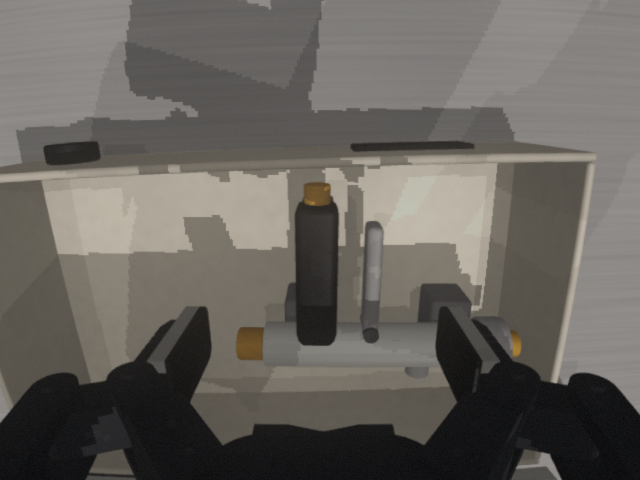

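The gun is aligned: grip at column 317, trigger at 373, finger centre at about 325. I descend and squeeze.

```bash
python3 -m handwheel '[[0,0,-35,0,0,0,1],[0,0,-35,0,0,0,1],[0,0,-25,0,0,0,1],[0,0,-13,0,0,0,1],[0,0,0,0,0,0,1],[0,0,0,0,0,0,1],[0,0,0,0,0,0,0.7],[0,0,0,0,0,0,0.6],[0,0,0,0,0,0,0.5],[0,0,0,0,0,0,0.4]]' 60
python3 -m handwheel '[[0,0,0,0,0,0,0.35],[0,0,0,0,0,0,0.3],[0,0,0,0,0,0,0.3],[0,0,0,0,0,0,0.3],[0,0,0,0,0,0,0.3],[0,0,0,0,0,0,0.3],[0,0,0,0,0,0,0.3],[0,0,0,0,0,0,0.3],[0,0,0,0,0,0,0.3],[0,0,0,0,0,0,0.3]]'
```

```text
t: 21.75
tcp_pos: [0.5887, -0.0769, 0.0379]
tool_rot: [0.009, 1.0, 0.001, 0.0]
force: [-2.2, 3.6, 8.7]
finger_gap: 0.424
gripper_force: 57.6
t: 23.0
tcp_pos: [0.5887, -0.0769, 0.0379]
tool_rot: [0.009, 1.0, 0.001, 0.0]
force: [-2.4, 3.5, 10.3]
finger_gap: 0.427
gripper_force: 57.6
```

The opening is 36 mm, so the trigger is fully home. I hold a little longer, then release and withdraw.

```bash
python3 -m handwheel '[[0,0,0,0,0,0,0.3],[0,0,0,0,0,0,0.3],[0,0,0,0,0,0,0.3],[0,0,0,0,0,0,0.3],[0,0,0,0,0,0,0.3],[0,0,0,0,0,0,0.6],[0,0,0,0,0,0,0.8],[0,0,0,0,0,0,1],[0,0,0,0,0,0,1],[0,0,0,0,0,0,1]]'
python3 -m handwheel '[[0,0,0,0,0,0,1],[0,0,0,0,0,0,1],[0,0,15,0,0,0,1],[0,0,30,0,0,0,1],[0,0,35,0,0,0,1],[0,0,40,0,0,0,1],[-20,0,40,0,0,0,1],[-30,0,30,0,0,0,1],[0,0,0,0,0,0,1],[0,0,0,0,0,0,1]]'
python3 - <<'E'
from h import *
from station import manip
s=manip.sense();a=manip.snapshot("wrist")[:,:,::-1];b=manip.snapshot("scene")[:,:,::-1]
cv2.imwrite("pics/end.png",cv2.resize(np.hstack([a,b]),(800,300),interpolation=cv2.INTER_AREA))
print(s["t"],s["tcp_pos"],s["force"])
E
```

```text
t: 24.25
tcp_pos: [0.5892, -0.0786, 0.0362]
tool_rot: [0.009, 1.0, -0.0, 0.0]
force: [-0.3, -0.8, -1.0]
finger_gap: 0.997
gripper_force: 0.0
t: 25.5
tcp_pos: [0.5393, -0.0782, 0.2261]
tool_rot: [0.009, 1.0, -0.0, 0.001]
force: [-0.6, -0.0, -0.5]
finger_gap: 0.999
gripper_force: 0.0
25.5 [ 0.53927102 -0.07823038  0.22606937] [-0.64868335 -0.04578483 -0.532394  ]
```

View pics/end.png

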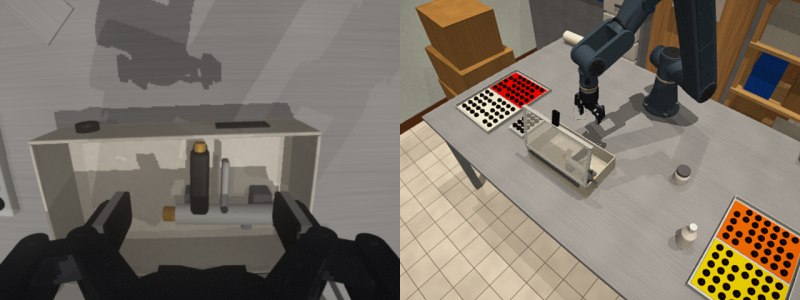

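The final view shows the lid standing, the trigger back at rest parallel to the grip, the gripper clear and the bystanders in place. I hand it in.

```bash
python3 -c "
from station import manip
print(manip.sign_off())"
```

```text
the job is handed in; nothing more can be done
None
```

I raised the lid until its stay locked and it stands unaided, held the trigger fully squeezed for over a second and let it spring back, saw nothing around the warmer disturbed, and handed the job in at about 25.6 s; no verdict came back.

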